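# Flip open the cone box

### The job

A glaze jar stands in the way in front of the larger of the two wooden lidded boxes: push it sideways along the worktop until it stands wholly past the left or right end of that box. Then put a fingertip under the tab of the larger box's lid and flip the lid up and over past upright so that it rests fully open by itself. Push gently, pinch nothing, keep the jar upright and on the worktop, leave the smaller box shut and everything else where it is.

Things in the scene. Friction and masses are not known exactly. Their poses are not given: they have to be found in the camera images.
- big_box: The larger of two plain plywood boxes with hinged lids, fixed to the worktop: 110 mm deep (its own x), 150 mm wide (y), 70 mm tall to the rim, 78 mm to the top of the lid. Origin: centre of the underside. Its x axis points from the front (tab side) to the back (hinge side), roughly away from the robot, turned up to 0.25 rad either way. It stands left or right of the smaller box.
- big_lid (a joint): Hinge of the larger box's lid, rad: 0 shut, about 1.57 upright, 2.0 fully open at its stop. The hinge is free-running with slight friction: the lid (about 0.2 kg) falls shut again before about 1.6 and falls open to its stop beyond it.
- big_lid_tab (a point): Middle of the lower front edge of the steel thumb tab on the larger box's lid; moves with it (shut: 70 mm above the worktop, 95 mm in front of the box's centre). Tab 60 mm wide, 4 mm thick, standing out 37 mm from the box's front wall, free space beneath. The lid is a flat 8 mm board 154 mm wide, its underside level with the tab's; a fingertip may push anywhere under it once it is up.
- big_lid_hinge (a point): Middle of the hinge axis at the rear top edge of the larger box, 74 mm above the worktop, 58 mm behind the box's centre and 153 mm behind the tab's front edge. The axis runs along the box's y and lies 4 mm above the underside of the shut lid.
- small_box: The smaller box of the same make, fixed: 80 mm deep, 95 mm wide, 56 mm to the rim; tab 40 mm wide. Origin: centre of the underside. To be left shut.
- small_lid (a joint): Hinge of the smaller box's lid, rad: 0 shut, grows as it opens.
- jar: Closed glaze jar, plain and round, 67 mm across and 83 mm tall, standing loose on the worktop right in front of the larger box's tab, its centre about 137 mm in front of the box's centre. About 0.25 kg; pushed low or at mid-height it slides without tipping. Origin: centre of its underside; z up.
- mug: Bystander: bisque mug, 70 x 98 x 90 mm tall with its handle, behind the two boxes. Origin: centre of its underside. Leave alone.
- carton: Bystander: closed flat carton, 47 x 86 x 31 mm tall, far left. Origin: centre of its underside. Leave alone.
- bowl: Bystander: test bowl, about 100 mm across, 46 mm tall, near left. Origin: centre of its underside. Leave alone.
- tape_roll: Bystander: tape roll, 62 mm across, 19 mm tall, at the back. Origin: centre of its underside. Leave alone.
- rib: Bystander: flat wooden rib, 40 x 90 x 8 mm, lying between the two boxes. Origin: centre of its underside. Leave alone.
- tall_post: Bystander: kiln post (three-sided ceramic tube), 38 x 42 x 100 mm standing, at the right. Origin: centre of its underside. Leave alone.

How it is judged (in metres and radians):
On the way, in this order (a step that is already met when the one before it is completed fails the run):
1. the jar stands past an end of the larger box, the lid still shut ((y of jar in the frame of big_box above 0.1 m or y of jar in the frame of big_box below -0.1 m) and angle between jar's own z axis and vertical below 0.2 rad and value of joint big_lid below 0.1 rad), for 0.2 s.
2. the larger box's lid is past upright (value of joint big_lid above 1.62 rad), for 0.1 s.
At the end, for the whole second after the job is handed in: The larger box's lid rests open beyond 1.85 rad with nothing holding it, the smaller lid is shut (below 0.05 rad), and the jar stands upright (within 0.2 rad) on the worktop with its centre at least 100 mm to the left or right of the larger box's centre, measured along the box (value of joint big_lid above 1.85 rad and value of joint small_lid below 0.05 rad and (y of jar in the frame of big_box above 0.1 m or y of jar in the frame of big_box below -0.1 m) and angle between jar's own z axis and vertical below 0.2 rad and height (world z) of jar below 0.01 m and linear speed of jar below 0.02 m/s); the robot touches nothing.
It fails at once if the jar is lifted or toppled (height (world z) of jar above 0.02 m or angle between jar's own z axis and vertical above 0.5 rad).
It fails at once if the jar or the lid is pinched or pushed hard (over 20 N) (contact force between the fingers and jar above 20 N or contact force between the fingers and big_lid above 20 N).
It fails at once if the smaller box's lid is opened (value of joint small_lid above 0.15 rad).
It fails at once if a bystander is moved more than 20 mm (distance of any of mug, carton, bowl, tape_roll, rib, tall_post from where it was at the start of the episode above 0.02 m).
It also fails if it takes over 56 s, if anything falls off the work surface, if the arm or the gripper's body presses on something with over 40 N, if the wrist force passes 120 N, or if a joint passes its speed limit or range.

### The arm

A 6-joint arm with a two-finger parallel gripper is mounted at the origin on a cart in front of the work surface, level with it; the furniture and walls round the work are solid. World frame = base frame: x ahead of the robot, y to its left, z up, the work surface at z = 0. Lengths are in mm, angles in degrees, forces in N, time in s.
With the tool pointing down it reaches from about 300 to 850 mm from the base axis. Payload 4.2 kg.
Tool frame: the origin (TCP) lies midway between the tips of the shut fingers; the grasp point (between the pads) lies 19 mm behind it; z points along the fingers, y is the line along which they close (so a half turn about z gives the same grasp; the last joint's range is limited). The gripper opens to 91 mm and grips with 3 to 60 N. Pads are 32 mm wide; open, the fingers measure 118 mm over their backs; the gripper's body (76 mm by 178 mm) begins 60 mm behind the grasp point.
Start: joints at [-78.094, 18.312, 89.639, -0, 72.044, -1.146], TCP at [129.857, -560.161, 213.976] pointing down, gripper open.
Joint ranges: [-177.97, 177.97], [-48.28, 115.42], [12.27, 149.76], [-77.06, 257.06], [2.81, 150.46], [-146.56, 146.56]. Speed limits (degrees/s): [147.25, 147.25, 180, 180, 180, 180].

### API

Orientations are given as [roll, pitch, yaw] about the fixed x, y, z axes, in that order (R = Rz(yaw) Ry(pitch) Rx(roll)).
In Python, from workcell import env, workorder, grab_frame, camera_model gives the robot as it stands (env), with the cameras as plain functions and the job (workorder).
- The arm moves only by the shell command python3 drive.py [OPENING] [FORCE], which reads ROWS from standard input. ROWS is a JSON list of rows, 1 to 8 of them, each of 6 numbers: dx, dy, dz in shares of the most that a row can go, 1 being 50 mm, then a rotation vector rx, ry, rz in a scale on which 1.0 is 45 degrees; each row shifts and turns the commanded pose from where the row before left it, along the tool's axes as they then stand; what a row does not reach is not made up. A row lasts 1/10 s, in which the tool goes at most 50 mm and 8.59 degrees, less where a joint would pass 70% of its speed; a pose out of reach is approached as far as the arm can. OPENING is the finger opening in mm, set as the command begins (- or left out keeps the last). The fingers move at their own pace and stop on an object; FORCE is the grip in N (left out, the last holds). Time passes only in rows, so rows that do not move let the fingers close. It prints the time, the measured TCP pose, the force, the opening and the grip force at its end. Shift and turn numbers lie between -1 and 1, and a call with a number outside is refused. Input that does not fit is refused with a message, and nothing moves.
- env.state(): the state, without advancing time (a new reading comes with each control period).
- grab_frame(name): name is "scene" or "top" or "wrist"; returns the picture (420x560x3 uint8, blue, green, red); there is no depth.
- camera_model(name): a dict with "fx", "fy", "cx", "cy" (pixels), "D" ([k1, k2, p1, p2, k3] as OpenCV has them; the pictures are not rectified), "T" (4x4, takes a point from camera to world coordinates). Camera axes: x right, y up, looking along -z (the intrinsics and any distortion apply to the point x, -y, -z); pixel columns grow to the right and rows downward; lengths in mm; the calibration is good to about 2 mm. A picture is of the moment at which its call begins: read the wrist's pose just before it. camera_model takes no time and is no camera call; for the wrist camera it gives the pose at the moment of the call.
- workorder.job_done(): hands the job in; it is judged then, once.
The state is a dict: "time_s": time; "qpos": joint angles; "qvel": joint speeds; "effort": joint torques, N m; "ee_pos": TCP position; "ee_rot": TCP orientation; "force": force on the tool from outside, world axes, zero at the start; "torque": the same for the moment, N m; "gripper_width": finger opening in mm; "gripper_force": force on a finger pad.
Only numpy, scipy, OpenCV 4.12 (cv2) and the standard library are available. Lean on these libraries where they do the work, as an engineer would, in place of code of your own. Each camera call takes 0.05 s, during which the arm holds its last target. There are 200 camera calls.

## Working session

There is one attempt and no reset: what is moved stays moved. The work goes in short steps, Python scripts to look and compute and a shell command to move; the robot and the scene stay as the last step left them, time stands still between calls to the robot, and variables do not carry over. Pictures are saved under pics/ and viewed, at most 10 in all, crops included, and the job is handed in when it is done.

```bash
ls; mkdir -p pics; python3 - <<'E'
from workcell import env, workorder, grab_frame, camera_model
import cv2
for n in("scene","top"):
    cv2.imwrite(f"pics/{n}0.png",grab_frame(n))
    m=camera_model(n);print(n,m)
s=env.state();print(s)
E
```

```text
drive.py
pics
workcell.py
scene {'fx': 419.50842024258577, 'fy': 419.50842024258577, 'cx': 271.84208283364745, 'cy': 216.1270794403048, 'D': array([-0.05678925,  0.        ,  0.        ,  0.        ,  0.        ]), 'T': array([[-4.51544289e-01,  5.30160601e-01, -7.17661127e-01,
        -3.76969595e+02],
       [-8.92208375e-01, -2.60641017e-01,  3.68823095e-01,
         5.06649960e+02],
       [ 8.48354785e-03,  8.06843230e-01,  5.90704691e-01,
         8.54246166e+02],
       [ 0.00000000e+00,  0.00000000e+00,  0.00000000e+00,
         1.00000000e+00]])}
top {'fx': 411.8096013648487, 'fy': 411.8096013648487, 'cx': 276.353655666826, 'cy': 213.6315248366005, 'D': array([-0.02164309,  0.        ,  0.        ,  0.        ,  0.        ]), 'T': array([[ 1.48772053e-02,  9.92907126e-01, -1.17958078e-01,
         4.41007310e+02],
       [-9.99714880e-01,  1.25671574e-02, -2.03033430e-02,
        -8.87598002e-01],
       [-1.86769362e-02,  1.18226503e-01,  9.92810992e-01,
         1.12928350e+03],
       [ 0.00000000e+00,  0.00000000e+00,  0.00000000e+00,
         1.00000000e+00]])}
{'time_s': 0.1, 'qpos': array([-7.80934665e+01,  1.83472257e+01,  8.97001736e+01, -3.52357348e-04,
        7.20401847e+01, -1.14571914e+00]), 'qvel': array([-0.0572565 , -0.12078065, -0.22033858,  0.06842406,  0.02469706,
        0.03355385]), 'effort': array([ 3.12410148e-04, -4.13332164e+01, -2.32510078e+01,  7.29597453e-02,
        4.22392460e-02, -5.10220286e-05]), 'ee_pos': array([ 129.76822961, -559.71626791,  213.20673261]), 'ee_rot': array([-1.79912427e+02, -1.41630681e-03,  1.30523605e+01]), 'force': array([-0.67860473, -0.31273561,  0.25896153]), 'torque': array([-0.02049394,  0.02687722,  0.02082789]), 'gripper_force': 0.0, 'gripper_width': 91.54437334192878}
```

View pics/top0.png

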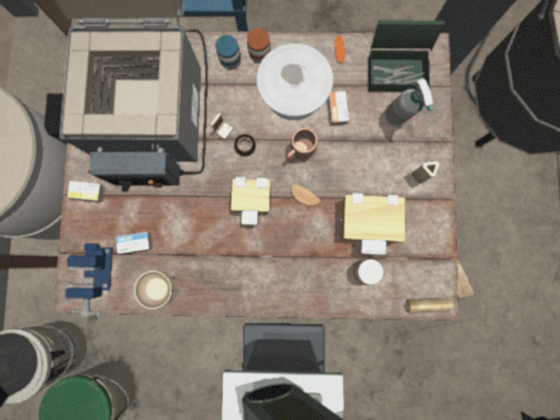

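View pics/scene0.png

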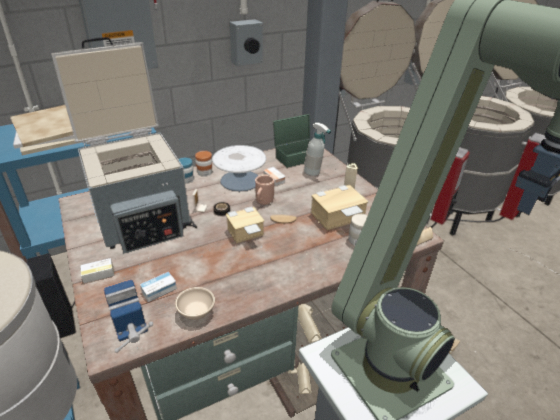

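The top view shows the big box's yellow lid at about (375,218), its tab at (374,247) and the jar at (370,271). The small box is at (251,195), and the post is at the right at (427,172).

```bash
cat > h.py <<'E'
from workcell import env, workorder, grab_frame, camera_model
import cv2, numpy as np
def ray(n,px,z):
    m=camera_model(n);K=np.array([[m['fx'],0,m['cx']],[0,m['fy'],m['cy']],[0,0,1]])
    u=cv2.undistortPoints(np.array(px,float).reshape(-1,1,2),K,np.array(m['D'])).reshape(-1,2)
    d=np.c_[u[:,0],-u[:,1],-np.ones(len(u))]@m['T'][:3,:3].T; o=m['T'][:3,3]
    return o+d*((z-o[2])/d[:,2])[:,None]
def look(img):
    h=cv2.cvtColor(img,cv2.COLOR_BGR2HSV)
    y=cv2.inRange(h,(18,90,110),(35,255,255)); w=cv2.inRange(h,(0,0,150),(180,60,255))
    return y,w
E
python3 - <<'E'
from h import *
im=cv2.imread('pics/top0.png');y,w=look(im)
for name,m in(("y",y),("w",w)):
    for c in cv2.findContours(m,cv2.RETR_EXTERNAL,cv2.CHAIN_APPROX_NONE)[0]:
        if cv2.contourArea(c)<60: continue
        x0,y0,ww,hh=cv2.boundingRect(c)
        if not(200<x0<450 and 150<y0<320):continue
        r=cv2.minAreaRect(c); P=ray("top",cv2.boxPoints(r),78)
        print(name,(x0,y0,ww,hh),r,'\n',P.round(0)[:,:2].tolist(), 'c',ray("top",[r[0]],78).round(1), ray("top",[r[0]],83).round(1))
c=cv2.resize(im[150:330,220:480],None,fx=3,fy=3,interpolation=cv2.INTER_CUBIC);cv2.imwrite('pics/c1.png',c)
E
```

```text
w (301, 211, 33, 33) ((317.0, 227.0), (32.0, 32.0), -0.0) 
 [[491.0, -43.0], [574.0, -43.0], [575.0, -125.0], [492.0, -125.0]] c [[532.8 -83.9  78. ]] [[532.4 -83.5  83. ]]
w (243, 207, 45, 44) ((264.4756164550781, 227.78048706054688), (22.0205020904541, 53.099082946777344), 38.65980529785156) 
 [[493.0, 114.0], [601.0, 31.0], [566.0, -14.0], [458.0, 70.0]] c [[529.   50.5  78. ]] [[528.6  50.3  83. ]]
w (345, 202, 108, 53) ((398.5, 228.0), (52.0, 107.0), 90.0) 
 [[598.0, -156.0], [602.0, -430.0], [469.0, -426.0], [465.0, -155.0]] c [[ 532.9 -291.6   78. ]] [[ 532.5 -290.2   83. ]]
```

View pics/c1.png

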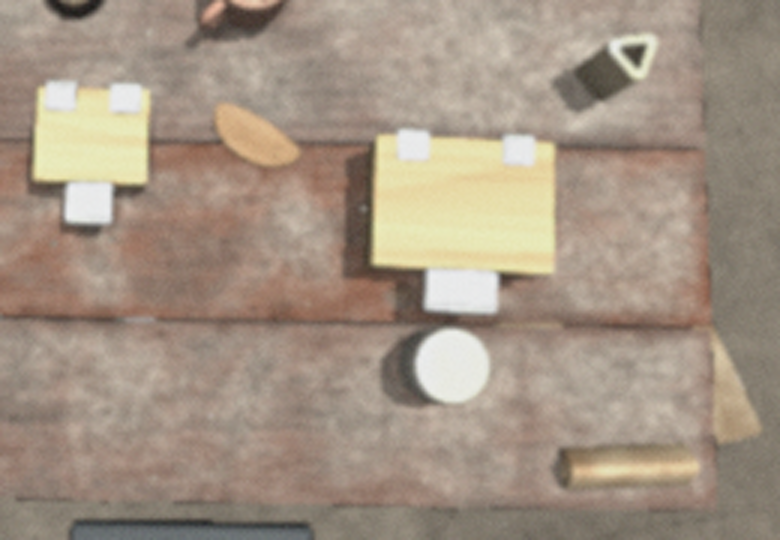

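The crop shows the jar at about full-image (370.7,272), the lid from (344,195) to (405,241), and the tab near (374,247). My mask results don't agree with this, so I'll check pixel values.

Only the thresholds were off.

```bash
sed -i 's/(18,90,110),(35,255,255)/(20,42,170),(34,255,255)/; s/(0,0,150),(180,60,255)/(0,0,205),(180,25,255)/' h.py
cat >> h.py <<'E'
def regions(im):
    y,w=look(im); out=[]
    for name,m in(("y",y),("w",w)):
        for c in cv2.findContours(m,cv2.RETR_EXTERNAL,cv2.CHAIN_APPROX_NONE)[0]:
            x0,y0,ww,hh=cv2.boundingRect(c)
            if cv2.contourArea(c)>60 and 200<x0<450 and 150<y0<320: out.append((name,c))
    return out
E
python3 - <<'E'
from h import *
for name,c in regions(cv2.imread('pics/top0.png')):
    r=cv2.minAreaRect(c); P=ray("top",cv2.boxPoints(r),78)[:,:2]
    print(name,cv2.boundingRect(c),np.round(r[0],1),'corners',P.round(0).tolist(),'c78',P.mean(0).round(1),'c83',ray("top",[r[0]],83).round(1)[0,:2],'edges',np.linalg.norm(P[1]-P[0]).round(),np.linalg.norm(P[2]-P[1]).round())
for n,p in(("post",(424,176)),("roller L",(409,305)),("rib",(305,195)),("bench R",(456,250)),("mug",(304,143))): print(n,ray("top",[p],10).round())
E
```

```text
y (344, 195, 61, 47) [374.5 217.9] corners [[503.0, -151.0], [617.0, -156.0], [614.0, -311.0], [500.0, -305.0]] c78 [ 558.5 -230.8] c83 [ 557.5 -229.7] edges 115.0 156.0
y (231, 179, 40, 32) [250.5 194.5] corners [[655.0, 140.0], [656.0, 38.0], [575.0, 37.0], [574.0, 138.0]] c78 [615.1  88.4] c83 [614.1  87.9] edges 102.0 81.0
w (359, 260, 24, 24) [370.5 271.5] corners [[450.0, -190.0], [451.0, -248.0], [394.0, -248.0], [393.0, -190.0]] c78 [ 422.  -219.1] c83 [ 422. -218.] edges 58.0 58.0
w (362, 240, 24, 14) [373.5 246.5] corners [[501.0, -198.0], [502.0, -257.0], [469.0, -256.0], [468.0, -198.0]] c78 [ 485.  -227.3] c83 [ 484.8 -226.3] edges 58.0 33.0
w (242, 211, 15, 13) [249. 217.] corners [[572.0, 109.0], [572.0, 73.0], [541.0, 73.0], [541.0, 109.0]] c78 [556.3  90.9] c83 [555.7  90.4] edges 36.0 31.0
w (388, 195, 10, 10) [392.5 199.5] corners [[618.0, -266.0], [618.0, -289.0], [595.0, -289.0], [594.0, -266.0]] c78 [ 606.3 -277.7] c83 [ 605.5 -276.4] edges 23.0 23.0
w (352, 193, 11, 10) [357.  197.5] corners [[622.0, -174.0], [622.0, -200.0], [599.0, -199.0], [599.0, -174.0]] c78 [ 610.4 -186.5] c83 [ 609.6 -185.7] edges 26.0 23.0
w (257, 178, 10, 10) [261.5 182.5] corners [[659.0, 72.0], [659.0, 49.0], [635.0, 48.0], [635.0, 72.0]] c78 [646.8  60.4] c83 [645.9  60.1] edges 23.0 24.0
w (235, 177, 10, 10) [239.5 181.5] corners [[661.0, 130.0], [661.0, 106.0], [637.0, 106.0], [637.0, 129.0]] c78 [648.9 117.7] c83 [647.9 117.2] edges 23.0 24.0
post [[ 684. -384.   10.]]
roller L [[ 334. -335.   10.]]
rib [[627. -56.  10.]]
bench R [[ 481. -464.   10.]]
mug [[774. -52.  10.]]
```

Box centre is about (558,-231) with yaw ≈ -2.4°, and the jar is at (422,-218). I'll push it left (+y) with shut fingers held flat, since the arm starts on its right.

Units first: shifts go in shares of 50 mm and turns go in shares of 45 degrees. So 35 mm is 0.7, -33 mm is -0.66, 7.7 degrees is 0.1711.

```bash
echo '[[0, 0, 0, 0, 0, 0.1711], [0, 0, 0, 0, 0, 0.1711], [0.5, -0.48, 0, 0, 0, 0], [0.7, -0.66, 0, 0, 0, 0], [0.7, -0.66, 0, 0, 0, 0], [0.7, -0.66, 0, 0, 0, 0], [0.7, -0.66, 0, 0, 0, 0], [0.7, -0.66, 0, 0, 0, 0]]' | python3 drive.py 0 10; echo '[[0.7, -0.66, 0, 0, 0, 0], [0.6, -0.56, 0, 0, 0, 0], [0.24, -0.32, 0, 0, 0, 0], [0, 0, 0, 0, 0, 0]]' | python3 drive.py
```

```text
time_s: 0.9
ee_pos: [338.4, -377.9, 213.7]
ee_rot: [-180.0, 0.0, -2.4]
force: [0.9, -0.8, -0.1]
gripper_width: 29.9
gripper_force: 0.0
time_s: 1.3
ee_pos: [418.8, -303.7, 213.5]
ee_rot: [-179.9, 0.0, -2.1]
force: [-0.1, -0.3, -0.3]
gripper_width: 0.5
gripper_force: 0.0
```

In the tool's units: 40 mm is 0.8, 35 mm is 0.7.

```bash
echo '[[0, 0, 0.7, 0, 0, 0], [0, 0, 0.8, 0, 0, 0], [0, 0, 0.8, 0, 0, 0], [0, 0, 0.8, 0, 0, 0], [0, 0, 0.5, 0, 0, 0], [0, 0, 0.06, 0, 0, 0], [0, 0, 0, 0, 0, 0]]' | python3 drive.py && echo '[[0, -0.24, 0, 0, 0, 0], [0, -0.16, 0, 0, 0, 0], [0, -0.1, 0, 0, 0, 0], [0, -0.1, 0, 0, 0, 0], [0, -0.1, 0, 0, 0, 0], [0, -0.1, 0, 0, 0, 0], [0, -0.1, 0, 0, 0, 0], [0, -0.1, 0, 0, 0, 0]]' | python3 drive.py
```

```text
time_s: 2.0
ee_pos: [417.0, -306.3, 30.8]
ee_rot: [-180.0, 0.1, -2.4]
force: [1.0, 0.2, 0.4]
gripper_width: 0.6
gripper_force: 0.0
time_s: 2.8
ee_pos: [420.0, -256.1, 31.2]
ee_rot: [179.9, -0.1, -2.3]
force: [-0.3, -2.8, 1.3]
gripper_width: 0.5
gripper_force: 1.2
```

```bash
for i in 1; do echo '[[0, -0.12, 0, 0, 0, 0], [0, -0.12, 0, 0, 0, 0], [0, -0.12, 0, 0, 0, 0], [0, -0.12, 0, 0, 0, 0], [0, -0.12, 0, 0, 0, 0], [0, -0.12, 0, 0, 0, 0], [0, -0.12, 0, 0, 0, 0], [0, -0.12, 0, 0, 0, 0]]' | python3 drive.py; done; python3 - <<'E'
from h import *
im=grab_frame("top");cv2.imwrite("pics/t1.png",im)
for n,c in regions(im):
    r=cv2.minAreaRect(c);print(n,np.round(r,1) if 0 else r, ray("top",[r[0]],83).round(0))
E
```

```text
time_s: 3.6
ee_pos: [421.6, -207.3, 31.0]
ee_rot: [180.0, -0.0, -2.3]
force: [-0.9, -1.6, 2.1]
gripper_width: 0.8
gripper_force: 1.2
y ((374.52459716796875, 217.55691528320312), (61.46078109741211, 44.3205451965332), 3.1798300743103027) [[ 558. -230.   83.]]
y ((250.23338317871094, 194.43203735351562), (38.62528991699219, 32.2838249206543), 2.2025983333587646) [[614.  89.  83.]]
w ((370.311767578125, 245.94703674316406), (16.56644630432129, 13.191798210144043), 4.398705005645752) [[ 486. -218.   83.]]
w ((249.0, 216.5), (14.0, 13.0), 0.0) [[557.  90.  83.]]
w ((393.0, 199.5), (9.0, 10.0), 90.0) [[ 606. -278.   83.]]
w ((357.0, 198.0), (10.0, 10.0), 90.0) [[ 608. -186.   83.]]
w ((261.0, 182.5), (9.0, 10.0), 90.0) [[646.  61.  83.]]
w ((240.0, 181.5), (9.0, 10.0), 90.0) [[648. 116.  83.]]
```

View pics/t1.png

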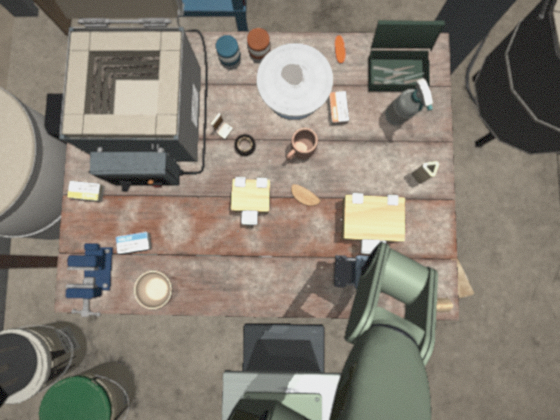

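The arm hides the jar at about (350,270). Nothing else has moved, so I'll keep pushing.

```bash
echo '[[0, -0.12, 0, 0, 0, 0], [0, -0.12, 0, 0, 0, 0], [0, -0.12, 0, 0, 0, 0], [0, -0.12, 0, 0, 0, 0], [0, -0.12, 0, 0, 0, 0], [0, -0.12, 0, 0, 0, 0], [0, -0.12, 0, 0, 0, 0], [0, -0.12, 0, 0, 0, 0]]' | python3 drive.py;echo '[[0, -0.12, 0, 0, 0, 0], [0, -0.12, 0, 0, 0, 0], [0, -0.1, 0, 0, 0, 0], [0, -0.06, 0, 0, 0, 0], [0, 0, 0, 0, 0, 0], [0, 0, 0, 0, 0, 0], [0, 0, 0, 0, 0, 0]]' | python3 drive.py; echo '[[0, 0.08, 0, 0, 0, 0], [0, 0.2, 0, 0, 0, 0], [0, 0.4, 0, 0, 0, 0], [0, 0.8, 0, 0, 0, 0], [0, 0.8, 0, 0, 0, 0], [0, 0.9, 0, 0, 0, 0], [0, 0.2, 0, 0, 0, 0], [0, 0, 0, 0, 0, 0]]' | python3 drive.py; python3 - <<'E'
from h import *
im=grab_frame("top");cv2.imwrite("pics/t2.png",im)
im=grab_frame("scene");cv2.imwrite("pics/s2.png",im)
E
```

```text
time_s: 4.45
ee_pos: [423.5, -159.3, 30.9]
ee_rot: [180.0, 0.0, -2.3]
force: [-0.7, -3.2, 1.2]
gripper_width: 0.6
gripper_force: 1.1
time_s: 5.15
ee_pos: [424.1, -139.8, 30.8]
ee_rot: [-180.0, 0.0, -2.4]
force: [-0.1, -1.5, -0.2]
gripper_width: 0.2
gripper_force: 0.3
time_s: 5.95
ee_pos: [417.0, -310.6, 30.7]
ee_rot: [180.0, -0.0, -2.5]
force: [0.2, 0.1, 0.3]
gripper_width: 0.4
gripper_force: 0.0
```

View pics/t2.png

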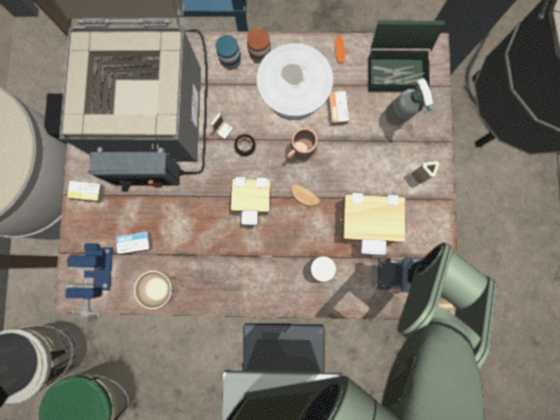

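The jar now stands clear on the left at (322,269), about y = +136 mm in the box frame. Next I'll rise, tilt the tool forward and check what tilt the arm can reach.

In the tool's units: -45 mm is -0.9, -35 mm is -0.7, 7.9 degrees is 0.1756.

```bash
echo '[[0, 0, -0.7, 0, 0, 0], [-0.2, 0, -0.9, 0, 0, 0], [-0.3, 0, -0.9, 0, 0, 0], [0, 0, 0, 0, 0.1756, 0], [0, 0, 0, 0, 0.1756, 0], [0, 0, 0, 0, 0.1756, 0], [0, 0, 0, 0, 0.1756, 0], [0, 0, 0, 0, 0.1756, 0]]' | python3 drive.py; echo '[[0, 0, 0, 0, 0.1756, 0], [0, 0, 0, 0, 0.1756, 0], [0, 0, 0, 0, 0, 0]]' | python3 drive.py; python3 -c "
from h import *
print(env.state()['qpos'].round(1)); print(ray('top',[(322.5,269.5)],83))"
```

```text
time_s: 6.85
ee_pos: [393.4, -301.2, 154.8]
ee_rot: [-179.1, -34.3, -2.1]
force: [0.7, 1.6, 0.5]
gripper_width: 0.3
gripper_force: 0.0
time_s: 7.15
ee_pos: [392.5, -295.8, 150.2]
ee_rot: [-177.3, -44.0, -3.0]
force: [0.3, -0.1, -0.1]
gripper_width: 0.4
gripper_force: 0.0
[-64.    8.6 131.1  69.2  42.4 -26.8]
[[425.3095914  -97.65858868  83.        ]]
```

```bash
cat >> h.py <<'E'
from scipy.spatial.transform import Rotation as Ro
B=np.array([558.5,-231,0]);a=np.radians(-2.4);ux=np.array([np.cos(a),np.sin(a),0]);uy=np.array([-np.sin(a),np.cos(a),0])
def to(bx,z,pd,by=0):  # tcp target in box frame (bx,by,z), pd = degrees below horizontal
    s=env.state();R=Ro.from_euler('xyz',s['ee_rot'],degrees=True)
    t=B+ux*bx+uy*by+[0,0,z]; d=np.array([np.cos(a)*np.cos(np.radians(pd)),np.sin(a)*np.cos(np.radians(pd)),-np.sin(np.radians(pd))])
    y=-uy;x=np.cross(y,d);Rt=Ro.from_matrix(np.c_[x,y,d])
    e=s['ee_pos']-B
    print('box pos',(e@ux).round(1),(e@uy).round(1),s['ee_pos'][2].round(1),'q',s['qpos'].round(0),'rot',s['ee_rot'].round(1))
    print('tool delta',R.inv().apply(t-s['ee_pos']).round(1),'rotvec',np.degrees((R.inv()*Rt).as_rotvec()).round(1))
E
python3 -c "
from h import *
to(-135,140,40)"
```

```text
box pos -163.1 -71.7 150.2 q [-64.   9. 131.  69.  42. -27.] rot [-177.3  -44.    -3. ]
tool delta [ 12.5 -70.7  29.7] rotvec [-2.3  6.  -0.6]
```

In the tool's units: -18 mm is -0.36, -17 mm is -0.34, 2 degrees is 0.0444.

```bash
echo '[[0.08, -0.36, 0.16, 0, 0, 0], [0.08, -0.36, 0.16, 0, 0, 0], [0.08, -0.36, 0.16, 0, 0, 0], [0, -0.34, 0.12, 0, 0, 0], [0, 0, 0, -0.0178, 0.0444, 0], [0, 0, 0, -0.0178, 0.0444, 0], [0, 0, 0, -0.0178, 0.0444, 0], [0, 0, 0, 0, 0, 0]]' | python3 drive.py; python3 -c "
from h import *
to(-130,41,40)"
```

```text
time_s: 7.95
ee_pos: [425.0, -225.8, 140.7]
ee_rot: [-179.8, -50.1, -2.9]
force: [-0.0, 0.4, -0.2]
gripper_width: 0.5
gripper_force: 0.0
box pos -133.6 -0.4 140.7 q [-54.   8. 141.  97.  37. -48.] rot [-179.8  -50.1   -2.9]
tool delta [-74.1  -0.2  66.8] rotvec [ 0.2 -0.1 -0.3]
```

In the tool's units: -13 mm is -0.26, -12 mm is -0.24.

```bash
echo '[[-0.24, 0, 0.22, 0, 0, 0], [-0.24, 0, 0.22, 0, 0, 0], [-0.26, 0, 0.24, 0, 0, 0], [-0.26, 0, 0.24, 0, 0, 0], [-0.24, 0, 0.22, 0, 0, 0], [-0.24, 0, 0.2, 0, 0, 0], [0, 0, 0, 0, 0, 0]]' | python3 drive.py; python3 -c "
from h import *
to(-93,42,40)"
```

```text
time_s: 8.65
ee_pos: [429.8, -227.1, 40.0]
ee_rot: [-179.6, -50.0, -3.0]
force: [0.1, 0.0, 0.4]
gripper_width: 0.4
gripper_force: 0.0
box pos -128.7 -1.5 40.0 q [-54.  26. 148. 124.  46. -83.] rot [-179.6  -50.    -3. ]
tool delta [24.4 -1.7 26.2] rotvec [ 0.1 -0.  -0.4]
```

In the tool's units: 7 mm is 0.14, 6 mm is 0.12.

```bash
echo '[[0.12, 0, 0.14, 0, 0, 0], [0.12, 0, 0.14, 0, 0, 0], [0.12, 0, 0.14, 0, 0, 0], [0.1, 0, 0.12, 0, 0, 0], [0, 0, 0, 0, 0, 0]]' | python3 drive.py; python3 - <<'E'
from h import *
to(-83,100,40)
im=grab_frame("scene")[150:300,270:470];cv2.imwrite("pics/s3.png",cv2.resize(im,None,fx=4,fy=4,interpolation=cv2.INTER_CUBIC))
E
```

```text
time_s: 9.15
ee_pos: [466.1, -230.0, 42.8]
ee_rot: [179.8, -50.3, -2.6]
force: [-0.2, 0.1, 0.7]
gripper_width: 0.5
gripper_force: 0.0
box pos -92.4 -2.9 42.8 q [-48.  26. 145. 128.  44. -81.] rot [179.8 -50.3  -2.6]
tool delta [ 50.   -2.8 -29.4] rotvec [ 0.3 -0.3 -0.1]
```

View pics/s3.png

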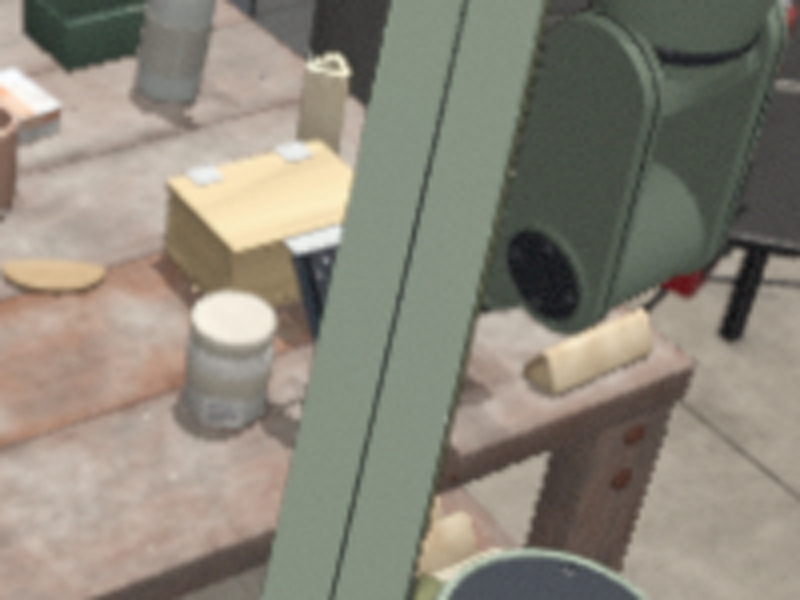

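The dark fingertip shows under the tab (white, about (315,240) in the crop). The jar stands at the left. Lifting gently now.

In the tool's units: 6 mm is 0.12, 4.6 mm is 0.092.

```bash
echo '[[0.092, 0, -0.078, 0, 0, 0], [0.092, 0, -0.078, 0, 0, 0], [0.092, 0, -0.078, 0, 0, 0], [0.092, 0, -0.078, 0, 0, 0], [0.11, 0, -0.068, 0, 0, 0], [0.12, 0, -0.06, 0, 0, 0], [0.12, 0, -0.06, 0, 0, 0], [0, 0, 0, 0, 0, 0]]' | python3 drive.py; python3 - <<'E'
from h import *
to(-73,129,40)
im=grab_frame("scene")[150:300,270:470];cv2.imwrite("pics/s4.png",cv2.resize(im,None,fx=4,fy=4,interpolation=cv2.INTER_CUBIC))
E
```

```text
time_s: 10.0
ee_pos: [467.8, -230.2, 86.3]
ee_rot: [179.8, -50.2, -2.7]
force: [-1.2, -0.5, -0.3]
gripper_width: 0.6
gripper_force: 0.7
box pos -90.6 -3.0 86.3 q [-48.  18. 142. 118.  38. -67.] rot [179.8 -50.2  -2.7]
tool delta [ 44.1  -3.  -13.8] rotvec [ 0.4 -0.2 -0.2]
```

View pics/s4.png

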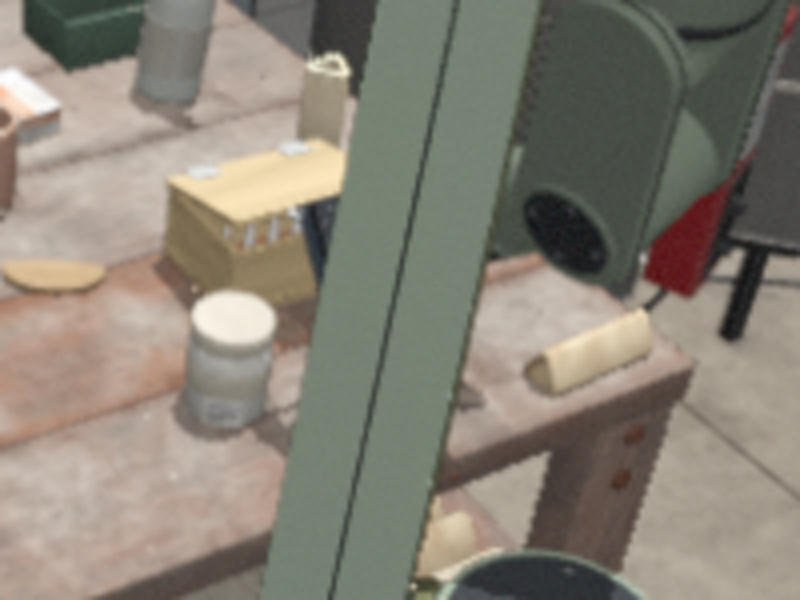

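The lid is rising with the finger under it. I'll follow the arc.

In the tool's units: 10 mm is 0.2, 8.8 mm is 0.176.

```bash
echo '[[0.176, 0, -0.06, 0, 0, 0], [0.176, 0, -0.06, 0, 0, 0], [0.176, 0, -0.056, 0, 0, 0], [0.176, 0, -0.05, 0, 0, 0], [0.18, 0, -0.04, 0, 0, 0], [0.18, 0, 0, 0, 0, 0], [0.2, 0, 0.02, 0, 0, 0], [0, 0, 0, 0, 0, 0]]' | python3 drive.py; python3 -c "
from h import *
to(-17,174,40)"
```

```text
time_s: 10.85
ee_pos: [499.9, -231.9, 142.7]
ee_rot: [179.9, -50.3, -2.7]
force: [-0.0, -0.9, -0.2]
gripper_width: 0.6
gripper_force: 0.3
box pos -58.5 -3.3 142.7 q [-44.  12. 135. 105.  32. -47.] rot [179.9 -50.3  -2.7]
tool delta [50.6 -3.6 11.9] rotvec [ 0.4 -0.3 -0.2]
```

In the tool's units: 10 mm is 0.2, 3 mm is 0.06.

```bash
echo '[[0.2, 0, 0.04, 0, 0, 0], [0.2, 0, 0.04, 0, 0, 0], [0.2, 0, 0.05, 0, 0, 0], [0.2, 0, 0.05, 0, 0, 0], [0.2, 0, 0.06, 0, 0, 0], [0, 0, 0, 0, 0, 0]]' | python3 drive.py; python3 - <<'E'
from h import *
to(44,188,40)
im=grab_frame("scene")[110:300,250:470];cv2.imwrite("pics/s5.png",cv2.resize(im,None,fx=3,fy=3,interpolation=cv2.INTER_CUBIC))
E
```

```text
time_s: 11.45
ee_pos: [541.0, -233.7, 172.8]
ee_rot: [179.9, -50.2, -2.7]
force: [-0.3, 0.2, 0.0]
gripper_width: 0.5
gripper_force: 0.2
box pos -17.4 -3.4 172.8 q [-40.  11. 129.  97.  28. -33.] rot [179.9 -50.2  -2.7]
tool delta [50.9 -3.8 37.4] rotvec [ 0.3 -0.2 -0.2]
```

View pics/s5.png

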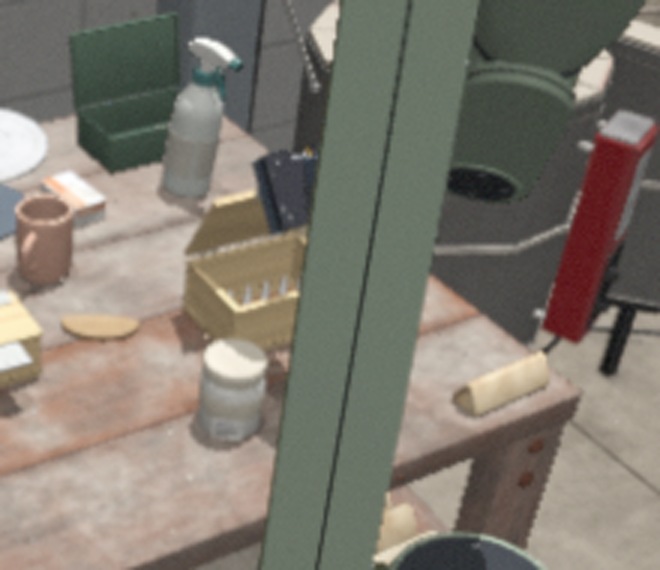

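The lid is about 60° up, resting on the fingertip. I'll keep going past upright, then draw back.

In the tool's units: 9 mm is 0.18, 8 mm is 0.16.

```bash
echo '[[0.18, 0, 0.12, 0, 0, 0], [0.18, 0, 0.12, 0, 0, 0], [0.16, 0, 0.12, 0, 0, 0], [0.16, 0, 0.12, 0, 0, 0], [0.16, 0, 0.12, 0, 0, 0], [0.16, 0, 0.14, 0, 0, 0], [0.14, 0, 0.14, 0, 0, 0], [0, 0, 0, 0, 0, 0]]' | python3 drive.py; echo '[[0.12, 0, 0.14, 0, 0, 0], [0.1, 0, 0.13, 0, 0, 0], [0.08, 0, 0.1, 0, 0, 0], [0, 0, 0, 0, 0, 0], [0, 0, 0, 0, 0, 0], [0, 0, 0, 0, 0, 0]]' | python3 drive.py; python3 -c "
from h import *
to(-60,200,40)"
```

```text
time_s: 12.3
ee_pos: [612.1, -237.1, 188.6]
ee_rot: [179.9, -50.2, -2.7]
force: [0.4, -0.2, 0.9]
gripper_width: 0.5
gripper_force: 0.0
time_s: 12.9
ee_pos: [634.2, -238.2, 187.6]
ee_rot: [180.0, -50.2, -2.8]
force: [-0.4, -0.3, 0.0]
gripper_width: 0.4
gripper_force: 0.0
box pos 75.9 -4.0 187.6 q [-32.  15. 119.  91.  22. -21.] rot [180.  -50.2  -2.8]
tool delta [ -77.6   -3.  -112.3] rotvec [ 0.3 -0.2 -0.3]
```

In the tool's units: -40 mm is -0.8, -35 mm is -0.7.

```bash
echo '[[-0.28, 0, -0.4, 0, 0, 0], [-0.44, 0, -0.64, 0, 0, 0], [-0.44, 0, -0.64, 0, 0, 0], [-0.3, 0, -0.7, 0, 0, 0], [0, 0, -0.8, 0, 0, 0], [0, 0, -0.4, 0, 0, 0], [0, 0, 0, 0, 0, 0], [0, 0, 0, 0, 0, 0]]' | python3 drive.py; python3 - <<'E'
from h import *
cv2.imwrite("pics/t6.png",np.vstack([grab_frame("top")[130:330,200:480],grab_frame("scene")[100:300,220:500]]))
E
```

```text
time_s: 13.7
ee_pos: [450.4, -229.5, 246.6]
ee_rot: [179.9, -50.2, -2.8]
force: [0.2, 0.1, 0.2]
gripper_width: 0.8
gripper_force: 0.0
```

View pics/t6.png

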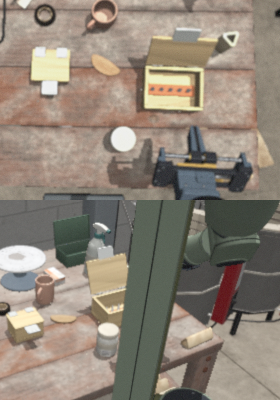

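The big box's lid is resting open past upright, with its tab at about (188,35) in the crop. The jar stands at (123,138), the small box is shut, the post hasn't moved and the gripper is clear of everything.

```bash
python3 -c "
from workcell import env, workorder, grab_frame, camera_model
print(workorder.job_done())"
```

```text
the job is handed in; nothing more can be done
None
```

The jar was pushed about 127 mm to the left of the larger box's centre, that box's lid was flipped to rest open by itself, and the job was handed in at about 14 s; no verdict was returned.

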